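Lock the rack's brace out and fill its row

TASK

Swing the loading rack's folding brace out until its spring plunger has dropped fully into the notch, stopping there gently without forcing it hard against the stop. Only then lay the two loose square-tube offcuts in the two empty bays of the rack's tray, one in each, flat and lengthwise along the row like the one that is there already. Leave that one and everything else on the bench where they are, and let go of everything.

Things in the scene. Friction and masses are not known exactly. Their poses are not given: they have to be found in the camera images.
- rack: the loading rack, bolted to the bench: a narrow grey tray 236 mm long and 58 mm wide on a stand, its rim 62 mm above the bench. Origin under the tray's centre on the bench; the tray runs along y, -x is its front (the side with the brace), z up.
- brace: the folding brace: a flat aluminium bar 22 mm wide and 150 mm long, top 42 mm above the bench, on a vertical hinge pin in front of the rack's left (+y) end. Origin on the hinge axis at bench level; the bar reaches out along its own -y, z up. Folded, it lies parallel to the tray (its axes are the rack's), 85 mm in front of the tray's centre line; it starts folded or up to 15 degrees out.
- hinge (a point): the brace's hinge axis, 50 mm above the bench. The brace swings out from the tray clockwise seen from above; 2 to 4 N at the post against friction. Its locking notch is on a steel sector plate clamped at another angle each time, 55 to 103 degrees out from folded. A solid stop lug stands right behind the notch: there the brace stops hard. Locked, it has about 2 degrees of play.
- post (a point): the middle of the brace's upright grip post, a plain round steel post 20 mm in diameter at the free end of the bar, 130 mm from the hinge axis. The post rises from the bar (42 mm above the bench) to 100 mm; this point is 75 mm above the bench. Free space beside it: at least 40 mm towards the tray when folded.
- plunger (a joint): the brace's vertical spring plunger, a black knob of 16 mm diameter on the bar 70 mm from the hinge: 0 while its tip still rides on the plate, growing as it drops, 0.008 m when fully in the notch (the brace is then locked). It falls by itself. More than 120 N on its tip damages it (about 65 N pushed at the post against the stop).
- bay0 (a point): the right-hand (-y) end one of the tray's three bays; the point is the centre of its floor, 52 mm above the bench. Axes as the rack's: the row runs along y, z up. A bay is 72 mm long (along the row) and 50 mm wide, 78 mm from the next, its walls and dividers 10 mm high and 4 to 6 mm thick; a tube lies lengthwise along the row, its upper 30 mm clear. It already holds a tube.
- bay1 (a point): the middle of the tray's three bays; the point is the centre of its floor, 52 mm above the bench. Axes as the rack's: the row runs along y, z up. A bay is 72 mm long (along the row) and 50 mm wide, 78 mm from the next, its walls and dividers 10 mm high and 4 to 6 mm thick; a tube lies lengthwise along the row, its upper 30 mm clear. Empty at the start.
- bay2 (a point): the left-hand (+y) end one of the tray's three bays; the point is the centre of its floor, 52 mm above the bench. Axes as the rack's: the row runs along y, z up. A bay is 72 mm long (along the row) and 50 mm wide, 78 mm from the next, its walls and dividers 10 mm high and 4 to 6 mm thick; a tube lies lengthwise along the row, its upper 30 mm clear. Empty at the start.
- tubeA_mid (a point): first loose tube: a dark steel square-tube offcut, 64 mm long, 40 mm wide and 40 mm high, open at both ends, about 0.2 kg. The point is its centre, half-way up (20 mm above what it rests on); its x axis runs along the length, z up. It starts lying on the bench, to the left or right of the rack.
- tubeB_mid (a point): second loose tube, alike: a dark steel square-tube offcut, 64 mm long, 40 mm wide and 40 mm high, open at both ends, about 0.2 kg. The point is its centre, half-way up (20 mm above what it rests on); its x axis runs along the length, z up. It starts lying on the bench, to the left or right of the rack. Either tube may go in either empty bay.
- tubeC_mid (a point): the tube that already lies in the right-hand bay, to be left there: a dark steel square-tube offcut, 64 mm long, 40 mm wide and 40 mm high, open at both ends, about 0.2 kg. The point is its centre, half-way up (20 mm above what it rests on); its x axis runs along the length, z up.
- tape: bystander: steel tape measure, 68 x 36 mm and 60 mm high; origin under its centre, z up.
- discs: bystander: pile of three round blanks 68 mm in diameter, 21 mm high; origin under its centre, z up.
- angle_iron: bystander: piece of steel angle 150 mm long, 35 x 35 mm, lying at the right; origin under its centre, long axis x.
- brush: bystander: wire brush lying at the left; origin below its middle, long axis x.
Things that resemble listed ones, but are neither listed nor needed, are in the scene too. Leave any purple look-alike of the part that bears tubeB_mid alone.

How it is judged:
By the outcome, as a careful person would: the job done as asked, in the order asked, and still so for the second after the job is handed in, with the robot touching nothing.
It also fails if it takes over 72 s, if anything falls off the work surface, if the arm or the gripper's body presses on something with over 40 N, if the wrist force passes 120 N, or if a joint passes its speed limit or range.

ROBOT

A 6-joint arm with a two-finger parallel gripper is mounted at the origin on the work surface. World frame = base frame: x ahead of the robot, y to its left, z up, the work surface at z = 0. Lengths are in m, angles in rad, forces in N, time in s.
With the tool pointing down it reaches from about 0.3 to 0.875 m from the base axis. Payload 6.4 kg.
Tool frame: the origin (TCP) lies at the very end of the fingers, on their centre line; the grasp point (between the pads) lies 19 mm behind it; z points along the fingers, x is the direction in which the jaws open and shut, and the axes are right-handed (so a half turn about z gives the same grasp; the last joint's range is limited). The gripper opens to 85 mm and grips with 20 to 120 N. Pads are 22 mm wide; open, the fingers measure 114 mm over their backs; the gripper's body (76 mm by 85 mm) begins 54 mm behind the grasp point. The pads swing forward as they close: fully open they stand 13 mm farther back than shut.
Start: joints at [1.085, 0.181, 1.607, -0, 1.354, -0.206], TCP at [0.159, 0.553, 0.231] pointing down, gripper open.
Joint ranges: [-2.99, 2.99], [-0.89, 2.07], [0.3, 2.58], [-1.14, 4.28], [0, 2.63], [-3.12, 3.12]. Speed limits (rad/s): [2.57, 2.57, 3.01, 3.14, 3.14, 3.14].

INTERFACE

Orientations are given as a unit quaternion [x, y, z, w].
In Python, from workcell import readout, imaging, robot gives the robot as it stands.
- The arm moves only by the tool jog_arm, never from a script. Its argument "rows" is one flat list of numbers, 6 for each row, row after row: the shift along the tool's x, y, z in mm, then the turn, a rotation vector about the tool's x, y, z in degrees. A call has exactly 10 rows; each row is the pose to reach, as a shift and turn from the pose commanded when the call began, along the tool's axes at that moment; what a row does not reach only later rows make up. A row lasts 1/10 s, in which the tool goes at most 50 mm and 8.59 degrees, less where a joint would pass 70% of its speed; a pose out of reach is approached as far as the arm can. A call with a gripper value outside its range is refused whole. "grip" is the opening, from -1 (shut) to 1 (fully open), so that 0 is half open, set as the call begins (left out, the last holds). The fingers move at their own pace and stop on an object; the grip force is fixed at half the most. Time passes only in rows, so rows that repeat a pose let the fingers close, or fill a call up. It gives the time, the measured TCP pose, the force and the opening at its end, in the units of the state.
- readout.observe(): the state, without advancing time (a new reading comes with each control period).
- imaging.capture(name): name is "scene" or "top" or "wrist"; returns a dict with "pixels" (384x512x3 uint8, red, green, blue), "z_map" (384x512 float32, m along the optical axis (not along the pixel's ray), 0 where there is no reading), "fx", "fy", "cx", "cy" (pixels), "camera_from_world" (4x4, takes a point from world to camera coordinates). Camera axes: x right, y down, z forward; pixel columns grow to the right and rows downward; lengths in m; the calibration is good to about 2 mm. A picture is of the moment at which its call begins.
- robot.hand_in(): hands the job in, once; it reports no verdict.
The state is a dict: "t": time; "joint_positions": joint angles; "dq": joint speeds; "tau": joint torques, N m; "position": TCP position; "tool_rot": TCP orientation; "wrist_force": force on the tool from outside, world axes, zero at the start; "ft_torque": the same for the moment, N m; "grip_width": finger opening in m.
Only numpy, scipy, OpenCV 4.12 (cv2) and the standard library are available. Lean on these libraries where they do the work, as an engineer would, in place of code of your own. Each camera call takes 0.05 s, during which the arm holds its last target. There are 200 camera calls.

## Working session

There is one attempt and no reset: what is moved stays moved. The work goes in short steps, Python scripts to look and compute and a tool call to move; the robot and the scene stay as the last step left them, time stands still between calls to the robot, and variables do not carry over. Pictures are saved under pics/ and viewed, about 8 in all and at most 12, crops included, and the job is handed in when it is done.

Besides the shell and the picture viewer there is one more tool, called after "Request:" as name(argument=value, ...) on one line, values as JSON. jog_arm: Moves the arm, as the interface text tells. Its arguments: {"type":"object","properties":{"rows":{"type":"array","items":{"type":"number"}},"grip":{"type":"number"}},"required":["rows"]}

```bash
ls; mkdir -p pics; cat > h.py <<'E'
import numpy as np, cv2
from workcell import readout, imaging, robot
from scipy.spatial.transform import Rotation as R
def cap(n,save=None):
    c=imaging.capture(n)
    if save: cv2.imwrite('pics/'+save,c['pixels'][:,:,::-1])
    c['w']=np.linalg.inv(c['camera_from_world']); return c
def cloud(c):
    v,u=np.mgrid[:384,:512]; z=c['z_map']
    p=np.stack([(u-c['cx'])/c['fx']*z,(v-c['cy'])/c['fy']*z,z],-1)
    q=p@c['w'][:3,:3].T+c['w'][:3,3]; q[z==0]=np.nan; return q
def ray(c,u,v,h):
    d=c['w'][:3,:3]@np.array([(u-c['cx'])/c['fx'],(v-c['cy'])/c['fy'],1]); o=c['w'][:3,3]
    return o+d*(h-o[2])/d[2]
def st():
    s=readout.observe(); print({k:np.round(s[k],3).tolist() for k in s}); return s
E
python3 - <<'E'
from h import *
s=st()
for n in('top','scene'):
    c=cap(n,n+'1.png'); np.savez(n+'.npz',**c); print(n,c['w'][:3,3])
E
```

```text
pics
{'t': 0.0, 'joint_positions': [1.085, 0.182, 1.608, 0.0, 1.354, -0.206], 'dq': [-0.0, -0.0, -0.002, -0.001, -0.0, 0.001], 'tau': [-0.0, -44.485, -35.134, -0.0, 0.009, 0.0], 'position': [0.158, 0.552, 0.23], 'tool_rot': [0.799, 0.602, -0.001, 0.0], 'wrist_force': [-0.54, 0.054, -0.648], 'ft_torque': [-0.0, -0.046, -0.009], 'grip_width': 0.085}
top [0.29413697 0.0254456  1.38763619]
scene [ 1.27507595 -0.48876792  1.54351016]
```

View pics/top1.png

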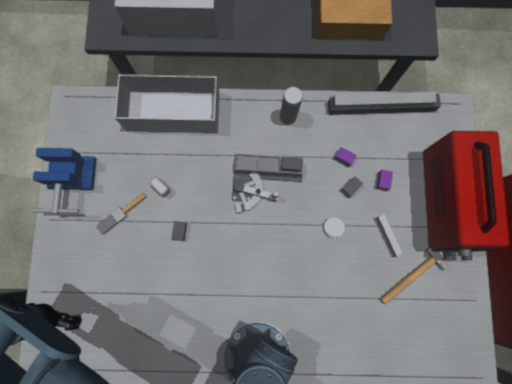

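View pics/scene1.png

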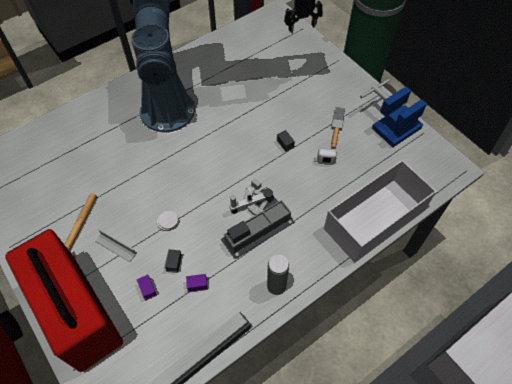

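The top view (up is +x, left is +y) shows the rack at (268,167) with tubeC at (290,164) and the brace at about (257,195). Possible tubes are dark grey at (180,231), dark grey at (351,187), purple at (345,157) and purple at (385,180). The two dark grey ones fit "dark steel" and the purple ones are look-alikes. I'll confirm in one enlarged crop and measure.

```bash
python3 - <<'E'
from h import *
c=dict(np.load('top.npz')); q=cloud(c); im=c['pixels']
cr=im[140:250,160:400,::-1]
cv2.imwrite('pics/crop.png',cv2.resize(cr,None,fx=3.3,fy=3.3,interpolation=cv2.INTER_CUBIC))
hsv=cv2.cvtColor(im,cv2.COLOR_RGB2HSV)
# loose tubes: height 34-44 dark
for nm,(u0,u1,v0,v1) in dict(A=(165,197,215,247),B=(335,368,172,202)).items():
    m=np.zeros((384,512),np.uint8); z=q[...,2]
    m[v0:v1,u0:u1]=((z>.033)&(z<.05)&(hsv[...,1]<110)&(hsv[...,2]<130))[v0:v1,u0:u1]
    p=q[m>0][:,:2]; r=cv2.minAreaRect((p*1000).astype(np.float32)); print(nm,len(p),np.nanmedian(q[m>0][:,2]),p.mean(0),r)
z=q[...,2]; box=np.zeros((384,512),bool); box[145:188,225:310]=1
m=box&(z>.045)&(z<.12); p=q[m]; r=cv2.minAreaRect((p[:,:2]*1000).astype(np.float32)); print('rack',len(p),r)
m2=m&(z>.08); print('C',q[m2].mean(0),cv2.minAreaRect((q[m2][:,:2]*1000).astype(np.float32)))
b=np.zeros_like(box); b[175:218,225:300]=1
m=b&(z>.07); p=q[m]; print('post?',[(np.round(x,3).tolist()) for x in p[::3]][:25])
E
```

```text
A 221 0.03988646411208263 [0.41504982 0.27679156] ((415.64630126953125, 277.0936584472656), (41.10693359375, 63.61628341674805), 84.22409057617188)
B 201 0.04006447856200812 [ 0.58386611 -0.32932634] ((583.7980346679688, -328.59429931640625), (39.564247131347656, 65.01799774169922), 45.80686569213867)
rack 1191 ((625.75537109375, -31.097938537597656), (236.66629028320312, 117.9882583618164), 88.19633483886719)
C [ 0.64750297 -0.1079786   0.09185491] ((649.0440063476562, -108.17611694335938), (64.17729187011719, 42.1250114440918), 85.56940460205078)
post? [[0.549, -0.051, 0.101], [0.546, -0.048, 0.097], [0.546, -0.058, 0.101], [0.542, -0.048, 0.099], [0.541, -0.058, 0.105], [0.539, -0.048, 0.098], [0.539, -0.058, 0.098], [0.536, -0.048, 0.095], [0.535, -0.058, 0.103], [0.533, -0.048, 0.094], [0.532, -0.058, 0.099], [0.532, -0.056, 0.083]]
```

View pics/crop.png

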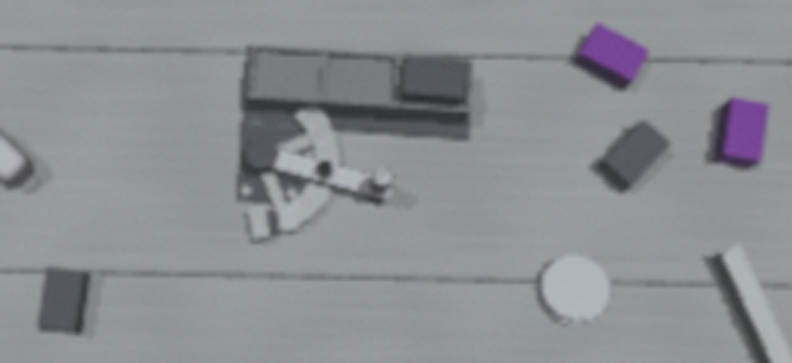

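The crop shows dark tubes at crop (63,300) and (634,155). The purple ones are decoys and stay untouched. The post is at about crop (380,180), the hinge at (262,150), and the sector lug near (260,222). Next I'll fit the rack axes.

```bash
cat >> h.py <<'E'
def to(x,y,z,yaw,s=None):
    """shift (mm, tool axes) and turn about tool z (deg) to a tool-down pose"""
    s=s or readout.observe(); T=R.from_quat(s['tool_rot'])
    d=T.inv().apply(np.array([x,y,z])-s['position'])*1000
    a=np.deg2rad(yaw); G=R.from_matrix(np.array([[np.cos(a),np.sin(a),0],[np.sin(a),-np.cos(a),0],[0,0,-1]]).T)
    print('shift',d.round(1),'turn',np.rad2deg((T.inv()*G).as_rotvec()).round(2))
E
python3 - <<'E'
from h import *
for n in('top','scene'):
    c=dict(np.load(n+'.npz')); q=cloud(c).reshape(-1,3); x,y,z=q.T
    m=(abs(x-.645)<.06)&(abs(y+.03)<.14)&(z>.055)&(z<.067)
    r=cv2.minAreaRect((q[m,:2]*1000).astype(np.float32)); print(n,'rim',m.sum(),r)
    m=(abs(x-.645)<.06)&(abs(y+.03)<.14)&(z>.047)&(z<.056)
    print('floor',m.sum(),q[m].mean(0),cv2.minAreaRect((q[m,:2]*1000).astype(np.float32)))
    m=(abs(x-.645)<.06)&(abs(y+.1)<.08)&(z>.086)&(z<.098); print('C',m.sum(),cv2.minAreaRect((q[m,:2]*1000).astype(np.float32)))
    m=(abs(x-.54)<.06)&(abs(y+.05)<.05)&(z>.08)&(z<.11); print('post',m.sum(),np.median(q[m],0))
    m=(abs(x-.56)<.06)&(y>-.09)&(y<.1)&(z>.045)&(z<.075); print('knob-ish',[np.round(p,3).tolist() for p in q[m][::4]])
    m=(abs(x-.56)<.03)&(y>-.09)&(y<.02)&(z>.036)&(z<.046); print('bar',m.sum(),cv2.minAreaRect((q[m,:2]*1000).astype(np.float32)))
    for (a,b) in((.415,.277),(.584,-.329)):
        m=(abs(x-a)<.05)&(abs(y-b)<.05)&(z>.034)&(z<.046); print('t',m.sum(),cv2.minAreaRect((q[m,:2]*1000).astype(np.float32)))
to(.46,-.06,.25,-19)
E
```

```text
top rim 389 ((634.4622192382812, -31.37212371826172), (236.66629028320312, 100.56590270996094), 88.19633483886719)
floor 530 [6.54166533e-01 4.56746991e-04 5.19559415e-02] ((649.8355712890625, -27.897659301757812), (97.18524169921875, 231.48326110839844), 9.37050724029541)
C 213 ((649.0440063476562, -108.17611694335938), (64.17729187011719, 42.1250114440918), 85.56940460205078)
post 32 [ 0.53929582 -0.05423024  0.09854041]
knob-ish [[0.588, 0.079, 0.052], [0.589, 0.065, 0.048], [0.585, 0.072, 0.051], [0.581, 0.086, 0.051], [0.581, 0.072, 0.05], [0.581, 0.058, 0.051], [0.578, 0.076, 0.049], [0.578, 0.061, 0.051], [0.574, 0.079, 0.051], [0.574, 0.065, 0.049], [0.575, 0.051, 0.048], [0.571, 0.079, 0.048], [0.571, 0.065, 0.05], [0.572, 0.033, 0.046], [0.566, 0.079, 0.053], [0.567, 0.065, 0.051], [0.564, 0.082, 0.047], [0.563, 0.068, 0.053], [0.565, 0.019, 0.047], [0.561, 0.082, 0.045], [0.559, 0.068, 0.053], [0.561, 0.047, 0.047], [0.559, -0.001, 0.062], [0.557, 0.065, 0.048], [0.556, 0.009, 0.059], [0.554, 0.037, 0.047], [0.551, 0.002, 0.066], [0.556, -0.033, 0.045], [0.548, 0.002, 0.06
[... 1447 characters left out ...]
0, 0.052], [0.561, 0.013, 0.047], [0.56, -0.003, 0.056], [0.547, -0.02, 0.048], [0.565, 0.001, 0.052], [0.545, -0.027, 0.046], [0.54, -0.061, 0.068], [0.55, -0.027, 0.045], [0.549, -0.055, 0.067], [0.536, -0.064, 0.05], [0.55, -0.052, 0.057], [0.549, -0.056, 0.054], [0.56, -0.034, 0.046], [0.546, -0.067, 0.047]]
bar 96 ((550.425048828125, -22.636005401611328), (88.78871154785156, 23.891891479492188), 75.81594848632812)
t 141 ((417.2043151855469, 278.7271423339844), (42.51272964477539, 64.40409088134766), 85.0412826538086)
t 208 ((585.8480834960938, -326.7318420410156), (41.73029708862305, 66.74185180664062), 46.68095016479492)
shift [-505.1  458.8  -18.9] turn [6.000e-02 8.000e-02 9.297e+01]
```

Request:
jog_arm(rows=[-20,23,-1,0,0,4,-50,56,-2,0,0,10,-83,93,-3,0,0,17,-116,130,-5,0,0,24,-149,167,-6,0,0,31,-182,204,-8,0,0,38,-215,241,-9,0,0,45,-248,278,-10,0,0,52,-278,314,-12,0,0,59,-300,338,-13,0,0,64], grip=1)

```text
t: 1.1
position: [0.4019, 0.1685, 0.2444]
tool_rot: [0.996, 0.084, 0.0, 0.0]
wrist_force: [1.0, 0.2, -0.3]
grip_width: 0.0849
```

```bash
python3 - <<'E'
from h import *
st(); to(.543,-.0535,.22,-14.3)
E
```

```text
{'t': 1.1, 'joint_positions': [0.124, -0.158, 1.922, -0.0, 1.377, -0.044], 'dq': [-0.697, 0.089, -0.091, 0.013, 0.013, 0.148], 'tau': [2.663, -27.986, -34.709, -0.223, 0.078, -0.2], 'position': [0.402, 0.168, 0.244], 'tool_rot': [0.996, 0.084, 0.0, 0.0], 'wrist_force': [1.02, 0.175, -0.35], 'ft_torque': [-0.004, -0.021, -0.001], 'grip_width': 0.085}
shift [102.1 242.4  24.5] turn [ 2.00e-02 -3.00e-02  2.39e+01]
```

Request:
jog_arm(rows=[10,24,2,0,0,2,26,60,6,0,0,6,44,104,10,0,0,10,62,148,15,0,0,15,80,192,20,0,0,19,94,224,23,0,0,22,102,242,24,0,0,24,102,242,24,0,0,24,102,242,24,0,0,24,102,242,24,0,0,24], grip=-0.15)

```text
t: 2.1
position: [0.5425, -0.0483, 0.2203]
tool_rot: [0.993, -0.121, -0.0, -0.0]
wrist_force: [0.0, -0.0, 0.7]
grip_width: 0.0362
```

```bash
python3 - <<'E'
from h import *
st(); c=cap('wrist','w1.png'); np.savez('w1.npz',**c); print(c['w'].round(3)); q=cloud(c).reshape(-1,3); x,y,z=q.T
m=(abs(x-.54)<.05)&(abs(y+.05)<.04)&(z>.085)&(z<.108); print('post',m.sum(),m.any() and np.median(q[m],0), m.any() and cv2.minEnclosingCircle((q[m,:2]*1000).astype(np.float32)))
to(.543,-.0535,.05,-14.3)
E
```

```text
{'t': 2.1, 'joint_positions': [-0.307, 0.124, 1.695, 0.0, 1.324, -0.064], 'dq': [0.006, -0.008, 0.002, -0.004, -0.004, 0.001], 'tau': [-0.59, -40.641, -34.857, -0.027, -0.017, 0.001], 'position': [0.542, -0.048, 0.22], 'tool_rot': [0.993, -0.121, -0.0, -0.0], 'wrist_force': [0.006, -0.023, 0.721], 'ft_torque': [-0.008, 0.036, 0.017], 'grip_width': 0.036}
[[ 0.971 -0.231 -0.07   0.559]
 [-0.241 -0.929 -0.279  0.021]
 [-0.001  0.288 -0.958  0.362]
 [ 0.     0.     0.     1.   ]]
post 371 [ 0.54110235 -0.05052059  0.09929194] ((540.7744140625, -52.29166793823242), 9.930794715881348)
shift [  1.7   5.1 170.5] turn [-0.02  0.01  0.4 ]
```

View pics/w1.png

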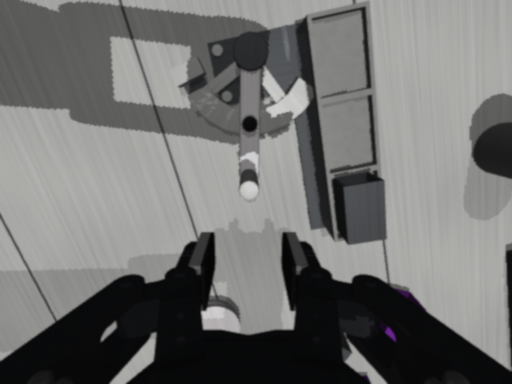

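The wrist view shows the post at (249,188), the knob at (250,123), the hinge cap at (251,50) and a dark lug near (192,80), with the bar running straight up the image.

```bash
python3 - <<'E'
from h import *
c=dict(np.load('w1.npz')); Q=cloud(c); g=c['pixels'].mean(2)
for n,(u,v) in dict(post=(249,188),knob=(250,123),hinge=(251,50)).items(): print(n,Q[v-3:v+4,u-3:u+4].reshape(-1,3).mean(0).round(4))
for n,(a,b,d,e) in dict(hinge=(230,272,28,75),knob=(238,262,112,133)).items():
    m=np.zeros(g.shape,bool); m[d:e,a:b]=g[d:e,a:b]<45; print(n,m.sum(),Q[m].min(0).round(3),Q[m].max(0).round(3),np.median(Q[m],0).round(4))
print('lug'); 
for v in range(60,100,6): print([Q[v,u].round(3).tolist() for u in range(178,214,7)])
q=Q.reshape(-1,3); x,y,z=q.T
m=(x>.6)&(x<.72)&(y>-.2)&(y<.14)&(z>.059)&(z<.066); p=q[m]; r=cv2.minAreaRect((p[:,:2]*1000).astype(np.float32)); print('rim',m.sum(),r)
m=(x>.6)&(x<.72)&(y>-.2)&(y<.14)&(z>.049)&(z<.056); print('fl',q[m].mean(0))
E
```

```text
post [ 0.542  -0.0504  0.0998]
knob [nan nan nan]
hinge [0.5748 0.0734 0.0496]
hinge 1083 [nan nan nan] [nan nan nan] [nan nan nan]
knob 167 [nan nan nan] [nan nan nan] [nan nan nan]
lug
[[0.493, 0.092, 0.0], [0.5, 0.09, -0.0], [0.512, 0.083, 0.029], [0.517, 0.085, 0.008], [0.524, 0.084, -0.001], [0.532, 0.081, 0.005]]
[[0.496, 0.081, 0.027], [0.503, 0.079, 0.028], [0.51, 0.077, 0.027], [0.518, 0.076, 0.026], [0.522, 0.078, -0.0], [0.531, 0.075, 0.004]]
[[0.494, 0.075, 0.027], [0.501, 0.073, 0.027], [0.508, 0.072, 0.026], [0.516, 0.07, 0.027], [0.52, 0.072, -0.001], [0.529, 0.069, 0.004]]
[[0.492, 0.069, 0.027], [0.499, 0.068, 0.027], [0.507, 0.066, 0.027], [0.512, 0.066, 0.01], [0.519, 0.065, 0.001], [0.527, 0.063, -0.0]]
[[0.49, 0.063, 0.028], [0.495, 0.063, 0.013], [0.503, 0.062, 0.011], [0.51, 0.06, 0.009], [0.518, 0.058, 0.01], [0.526, 0.056, 0.013]]
[[0.483, 0.061, 0.0], [0.493, 0.058, 0.01], [0.501, 0.056, 0.011], [0.51, 0.053, 0.02], [0.517, 0.051, 0.019], [0.524, 0.049, 0.014]]
[[0.48, 0.054, 0.0], [0.489, 0.052, -0.0], [0.5, 0.049, 0.02], [0.508, 0.047, 0.021], [0.516, 0.045, 0.02], [0.523, 0.043, 0.02]]
rim 2977 ((653.9132080078125, -30.71936798095703), (236.54000854492188, 58.77904510498047), 87.33463287353516)
fl [0.65628448 0.00781832 0.0518219 ]
```

Request:
jog_arm(rows=[0,1,15,0,0,0,-0.5,4,50,0,0,1,-0.5,4,85,0,0,1,-0.5,4,115,0,0,1,-0.5,4,140,0,0,1,-0.5,4,158,0,0,1,-0.5,4,168,0,0,1,-0.5,4,170,0,0,1,-0.5,4,170,0,0,1,-0.5,4,170,0,0,1])

```text
t: 3.15
position: [0.5425, -0.0536, 0.0513]
tool_rot: [0.991, -0.131, 0.001, 0.0]
wrist_force: [0.6, -1.0, 0.4]
grip_width: 0.0365
```

Request:
jog_arm(rows=[0,0,0,0,0,0,0,0,0,0,0,0,-2.3,0,0,0,0,1,-4.5,-0.1,0,0,0,2,-9.1,-0.3,0,0,0,4,-13.6,-0.7,0,0,0,6,-18.1,-1.3,0,0,0,8,-22.6,-2,0,0,0,10,-27,-2.8,0,0,0,12,-31.4,-3.9,0,0,0,14], grip=-0.42)

```text
t: 4.15
position: [0.5131, -0.0422, 0.0508]
tool_rot: [0.968, -0.252, 0.001, 0.0]
wrist_force: [2.2, -3.0, -0.4]
grip_width: 0.0245
```

```bash
cat > kn.py <<'E'
from h import *
s=readout.observe(); print('t',s['t'],s['position'].round(4) if hasattr(s['position'],'round') else s['position'],'F',np.round(s['wrist_force'],1),'w',s['grip_width'])
x=R.from_quat(s['tool_rot']).as_matrix()[:,0]; print('yaw',np.rad2deg(np.arctan2(x[1],x[0])).round(2))
H=np.array([.574,.073])
c=cap('wrist','wk.png'); Q=cloud(c).reshape(-1,3); d=Q[:,:2]-H; r=np.hypot(*d.T); b=np.rad2deg(np.arctan2(d[:,1],d[:,0]))%360-360
out=-92.67-b
m=(r>.045)&(r<.142)&(Q[:,2]>.037)&(Q[:,2]<.046)&(out>0)&(out<120)
print('bar',m.sum(),'out',np.median(out[m]).round(2))
o=np.median(out[m]); k=(abs(r-.07)<.007)&(abs(out-o)<5.5)&(Q[:,2]>.03); print('knob z',k.sum(),np.percentile(Q[k,2],[50,80,95]).round(4) if k.any() else None)
E
python3 kn.py
```

```text
t 4.15 [ 0.5131 -0.0422  0.0508] F [ 2.2 -3.  -0.4] w 0.02453668935080716
yaw -29.17
bar 5045 out 24.46
knob z 911 [0.0649 0.0655 0.066 ]
```

Request:
jog_arm(rows=[-6.8,-0.2,0,0,0,3,-15.8,-1,0,0,0,7,-24.8,-2.4,0,0,0,11,-33.6,-4.4,0,0,0,15,-42.3,-7.1,0,0,0,19,-50.8,-10.3,0,0,0,23,-59,-14.2,0,0,0,27,-65,-17.4,0,0,0,30,-68.9,-19.8,0,0,0,32,-70.8,-21,0,0,0,33])

```text
t: 5.2
position: [0.4605, 0.0109, 0.0505]
tool_rot: [0.857, -0.516, 0.0, 0.0]
wrist_force: [-0.4, -3.9, 0.9]
grip_width: 0.0247
```

```bash
python3 kn.py
```

```text
t 5.2 [0.4605 0.0109 0.0505] F [-0.4 -3.9  0.9] w 0.024704086645765542
yaw -62.07
bar 5024 out 57.42
knob z 911 [0.0649 0.0655 0.0661]
```

Request:
jog_arm(rows=[-2.3,0,0,0,0,1,-4.5,-0.1,0,0,0,2,-6.8,-0.2,0,0,0,3,-9.1,-0.3,0,0,0,4,-11.3,-0.5,0,0,0,5,-13.6,-0.7,0,0,0,6,-15.8,-1,0,0,0,7,-18.1,-1.3,0,0,0,8,-20.3,-1.6,0,0,0,9,-22.6,-2,0,0,0,10])

```text
t: 6.25
position: [0.4516, 0.0323, 0.0502]
tool_rot: [0.808, -0.589, -0.0, 0.0]
wrist_force: [-0.9, -3.3, 1.7]
grip_width: 0.0247
```

```bash
python3 kn.py
```

```text
t 6.25 [0.4516 0.0323 0.0502] F [-0.9 -3.3  1.7] w 0.02473655201158907
yaw -72.11
bar 5032 out 67.55
knob z 908 [0.065  0.0655 0.0661]
```

Request:
jog_arm(rows=[-0.9,0,0,0,0,0.4,-1.8,0,0,0,0,0.8,-2.7,0,0,0,0,1.2,-3.6,0,0,0,0,1.6,-4.5,-0.1,0,0,0,2,-5.4,-0.1,0,0,0,2.4,-6.3,-0.2,0,0,0,2.8,-7.2,-0.2,0,0,0,3.2,-8.1,-0.3,0,0,0,3.6,-9.1,-0.3,0,0,0,4])

```text
t: 7.3
position: [0.4491, 0.041, 0.0502]
tool_rot: [0.788, -0.616, -0.0, 0.0]
wrist_force: [-1.1, -2.7, -1.7]
grip_width: 0.0246
```

```bash
python3 kn.py
```

```text
t 7.3 [0.4491 0.041  0.0502] F [-1.1 -2.7 -1.7] w 0.024577052251915855
yaw -76.06
bar 5034 out 71.52
knob z 919 [0.0648 0.0653 0.0659]
```

Request:
jog_arm(rows=[-0.6,0,0,0,0,0.25,-1.1,0,0,0,0,0.5,-1.7,0,0,0,0,0.75,-2.3,0,0,0,0,1,-2.8,0,0,0,0,1.25,-3.4,0,0,0,0,1.5,-4,0,0,0,0,1.75,-4.5,-0.1,0,0,0,2,-5.1,-0.1,0,0,0,2.25,-5.7,-0.1,0,0,0,2.5])

```text
t: 8.35
position: [0.4482, 0.0466, 0.0504]
tool_rot: [0.774, -0.633, 0.0, -0.0]
wrist_force: [0.0, -0.3, -0.4]
grip_width: 0.0251
```

```bash
python3 kn.py
```

```text
t 8.35 [0.4482 0.0466 0.0504] F [ 0.  -0.3 -0.4] w 0.02508556216327145
yaw -78.56
bar 5033 out 74.13
knob z 883 [0.0622 0.0628 0.0633]
```

Request:
jog_arm(rows=[0,0,0,0,0,0,0,0,0,0,0,0,0,0,0,0,0,0,0,0,0,0,0,0,0,0,0,0,0,0,0,0,0,0,0,0,0,0,0,0,0,0,0,0,0,0,0,0,0,0,0,0,0,0,0,0,0,0,0,0])

```text
t: 9.4
position: [0.448, 0.0464, 0.0503]
tool_rot: [0.774, -0.633, 0.0, -0.0]
wrist_force: [-0.2, 0.2, 0.8]
grip_width: 0.025
```

```bash
python3 kn.py; python3 -c "
from h import *
to(.448,.046,.23,-78.6)"
```

```text
t 9.4 [0.448  0.0464 0.0503] F [-0.2  0.2  0.8] w 0.024984665361898636
yaw -78.53
bar 5045 out 75.27
knob z 837 [0.0575 0.0581 0.0586]
shift [ 4.000e-01  1.000e-01 -1.797e+02] turn [-0.    0.    0.07]
```

```bash
python3 kn.py; cp pics/wk.png pics/wk2.png; python3 - <<'E'
import cv2
i=cv2.imread('pics/wk2.png'); cv2.imwrite('pics/wk2c.png',cv2.resize(i[20:220,140:360],None,fx=2.7,fy=2.7))
E
```

```text
t 9.45 [0.448  0.0464 0.0503] F [ 1.3 -0.1  0.1] w 0.02463380367451848
yaw -78.53
bar 5042 out 75.29
knob z 834 [0.0576 0.0582 0.0587]
```

View pics/wk2c.png

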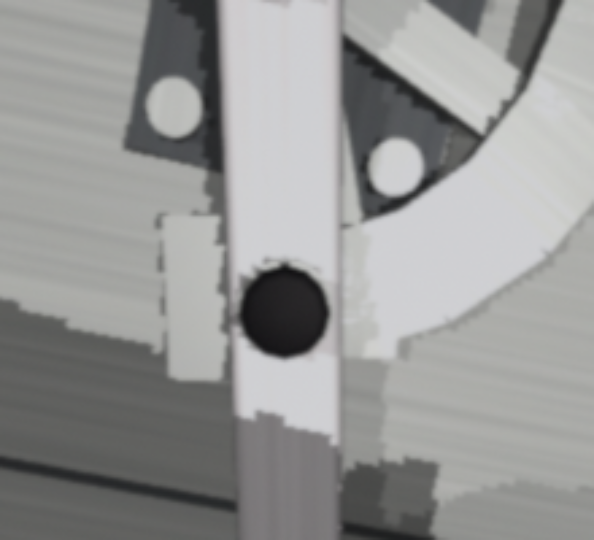

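Request:
jog_arm(rows=[-0.4,0,0,0,0,0.2,-0.9,0,0,0,0,0.4,-1.3,0,0,0,0,0.6,-1.8,0,0,0,0,0.8,-2.2,0,0,0,0,1,-2.6,0,0,0,0,1.2,-3,0,0,0,0,1.3,-3,0,0,0,0,1.3,-3,0,0,0,0,1.3,-3,0,0,0,0,1.3])

```text
t: 10.5
position: [0.4474, 0.0493, 0.0503]
tool_rot: [0.767, -0.642, 0.0, -0.0]
wrist_force: [0.1, 0.3, -0.4]
grip_width: 0.0247
```

```bash
python3 kn.py
```

```text
t 10.5 [0.4474 0.0493 0.0503] F [ 0.1  0.3 -0.4] w 0.024744135668351677
yaw -79.83
bar 5090 out 75.32
knob z 830 [0.0575 0.0581 0.0586]
```

Request:
jog_arm(rows=[1,0,0,0,0,-0.4,2,0,0,0,0,-0.8,3,0,0,0,0,-1.3,4,0,0,0,0,-1.7,4.8,0,0,0,0,-2.1,5.4,0,0,0,0,-2.4,6,0,0,0,0,-2.7,6.6,-0.1,0,0,0,-2.9,7,-0.1,0,0,0,-3.1,7,-0.1,0,0,0,-3.1])

```text
t: 11.55
position: [0.4486, 0.0435, 0.0503]
tool_rot: [0.784, -0.621, -0.001, -0.001]
wrist_force: [0.7, 7.4, 1.2]
grip_width: 0.0249
```

```bash
python3 kn.py
```

```text
t 11.55 [0.4486 0.0435 0.0503] F [0.7 7.4 1.2] w 0.02485026554172649
yaw -76.73
bar 5081 out 74.9
knob z 832 [0.0576 0.0581 0.0587]
```

Locked: it pushes back 7.4 N when nudged in reverse, the bar is held at about 75°, the knob is down 7.4 mm, and it never touched the stop hard. Next I'll re-centre the cage, lift, and open on the way.

Request:
jog_arm(rows=[-1.5,0,0,0,0,0.5,-3,0,0,0,0,1,-3,0,-10,0,0,1,-3,0,-30,0,0,1,-3,0,-60,0,0,1,-3,0,-95,0,0,1,-3,0,-125,0,0,1,-3,0,-150,0,0,1,-3,0,-165,0,0,1,-3,0,-170,0,0,1])

```text
t: 12.6
position: [0.4492, 0.0449, 0.223]
tool_rot: [0.779, -0.627, 0.002, -0.001]
wrist_force: [0.1, -0.1, 0.3]
grip_width: 0.025
```

```bash
python3 kn.py; python3 -c "
from h import *
to(.4165,.278,.2,-95.4)"
```

```text
t 12.6 [0.4492 0.0449 0.223 ] F [ 0.1 -0.1  0.3] w 0.024971480821270552
yaw -77.73
bar 1215 out 75.41
knob z 170 [0.0576 0.0583 0.059 ]
shift [-234.6  -17.7   22.2] turn [-0.2  -0.07 17.67]
```

Request:
jog_arm(rows=[-20,-1,2,0,0,2,-55,-4,5,0,0,4,-95,-7,9,0,0,7,-135,-10,13,0,0,10,-175,-13,17,0,0,13,-210,-16,20,0,0,16,-228,-17,22,0,0,17.7,-234.6,-17.7,22,0,0,17.7,-234.6,-17.7,22,0,0,17.7,-234.6,-17.7,22,0,0,17.7], grip=1)

```text
t: 13.65
position: [0.4155, 0.2775, 0.1979]
tool_rot: [-0.673, 0.74, -0.0, -0.0]
wrist_force: [0.7, -0.4, 0.1]
grip_width: 0.0849
```

```bash
cat > tb.py <<'E'
from h import *
import sys
a,b,z0,z1=map(float,sys.argv[1:5]); st_=readout.observe(); print(st_['t'],np.round(st_['position'],4),np.round(st_['wrist_force'],1),round(st_['grip_width'],4))
c=cap('wrist',sys.argv[5]); Q=cloud(c).reshape(-1,3); x,y,z=Q.T
m=(abs(x-a)<.05)&(abs(y-b)<.05)&(z>z0)&(z<z1); print(m.sum(),np.median(z[m]),cv2.minAreaRect((Q[m,:2]*1000).astype(np.float32)))
E
python3 tb.py .4165 .278 .034 .046 wA.png; python3 -c "
from h import *
to(.4165,.278,.012,-95.4)"
```

```text
13.65 [0.4155 0.2775 0.1979] [ 0.7 -0.4  0.1] 0.0849
2152 0.03959010621710332 ((415.7932434082031, 279.195068359375), (39.923641204833984, 64.27986145019531), 84.96700286865234)
shift [ -0.8  -0.7 186.1] turn [ 0.01 -0.03 -0.06]
```

Request:
jog_arm(rows=[-1,0,15,0,0,0,-2,0,45,0,0,0,-2,0,85,0,0,0,-2,0,125,0,0,0,-2,0,155,0,0,0,-2,0,173,0,0,0,-2,0,182,0,0,0,-2,0,186,0,0,0,-2,0,186,0,0,0,-2,0,186,0,0,0])

```text
t: 14.7
position: [0.4168, 0.2805, 0.0134]
tool_rot: [-0.673, 0.74, -0.0, 0.001]
wrist_force: [-0.1, 0.6, 0.5]
grip_width: 0.0854
```

Request:
jog_arm(rows=[0,0,0,0,0,0,0,0,0,0,0,0,0,0,0,0,0,0,0,0,0,0,0,0,0,0,0,0,0,0,0,0,0,0,0,0,0,0,-5,0,0,0,0,0,-20,0,0,0,0,0,-50,0,0,0,0,0,-80,0,0,0], grip=-1)

```text
t: 15.7
position: [0.4144, 0.2798, 0.0922]
tool_rot: [-0.673, 0.74, 0.001, -0.002]
wrist_force: [-0.0, 0.1, -2.6]
grip_width: 0.0391
```

```bash
python3 -c "
from h import *
st();to(.6576,.0472,.18,-2.67)"
```

```text
{'t': 15.7, 'joint_positions': [0.356, 0.195, 1.902, -0.0, 1.048, 2.022], 'dq': [-0.0, -0.525, -0.14, -0.0, 0.637, 0.001], 'tau': [0.238, -37.215, -28.448, -0.002, -0.656, 0.0], 'position': [0.414, 0.28, 0.092], 'tool_rot': [-0.673, 0.74, 0.001, -0.002], 'wrist_force': [-0.039, 0.056, -2.594], 'ft_torque': [-0.002, -0.015, -0.037], 'grip_width': 0.039}
shift [ 208.7 -263.9  -88.3] turn [ 2.000e-01  7.000e-02 -9.276e+01]
```

Request:
jog_arm(rows=[4,-5,-30,0,0,-5,20,-25,-60,0,0,-13,45,-57,-80,0,0,-21,72,-92,-88,0,0,-29,100,-127,-88,0,0,-37,128,-162,-88,0,0,-45,154,-195,-88,0,0,-53,176,-223,-88,0,0,-61,194,-246,-88,0,0,-69,204,-258,-88,0,0,-77])

```text
t: 16.7
position: [0.654, 0.0506, 0.1792]
tool_rot: [0.987, -0.158, -0.001, 0.0]
wrist_force: [-0.5, -0.3, -2.6]
grip_width: 0.0392
```

```bash
python3 -c "
from h import *
st();to(.6576,.0472,.12,-2.67)"
```

```text
{'t': 16.7, 'joint_positions': [-0.103, 0.404, 1.434, -0.001, 1.305, 0.215], 'dq': [-0.134, 0.195, -0.256, 0.01, 0.085, -1.529], 'tau': [-0.241, -56.932, -35.071, -0.121, -0.157, 1.928], 'position': [0.654, 0.051, 0.179], 'tool_rot': [0.987, -0.158, -0.001, 0.0], 'wrist_force': [-0.506, -0.269, -2.624], 'ft_torque': [0.022, -0.022, -0.035], 'grip_width': 0.039}
shift [ 4.5  2.  59.2] turn [  0.04   0.08 -15.54]
```

Request:
jog_arm(rows=[1,1,10,0,0,-5,3,2,25,0,0,-11,4.5,2,40,0,0,-15.5,4.5,2,52,0,0,-15.5,4.5,2,59,0,0,-15.5,4.5,2,59,0,0,-15.5,4.5,2,59,0,0,-15.5,4.5,2,59,0,0,-15.5,4.5,2,59,0,0,-15.5,4.5,2,59,0,0,-15.5])

```text
t: 17.7
position: [0.6572, 0.0495, 0.1219]
tool_rot: [1.0, -0.026, 0.0, 0.0]
wrist_force: [0.1, -0.4, -3.3]
grip_width: 0.0392
```

```bash
python3 -c "
from h import *
st();to(.6576,.0472,.066,-2.67)
for n in ('wrist','scene'):
    c=cap(n,'p1'+n+'.png'); q=cloud(c).reshape(-1,3); x,y,z=q.T
    m=(abs(x-.657)<.04)&(abs(y-.047)<.05)&(z>.066+.054)&(z<.155); print(n,m.sum(),np.nanmin(z[m]),cv2.minAreaRect((q[m,:2]*1000).astype(np.float32)),q[m].max(0),q[m].min(0))
    m=(x>.6)&(x<.72)&(y>-.2)&(y<.14)&(z>.059)&(z<.066); print(cv2.minAreaRect((q[m,:2]*1000).astype(np.float32)))
"
```

```text
{'t': 17.7, 'joint_positions': [-0.105, 0.469, 1.467, -0.0, 1.205, -0.053], 'dq': [-0.0, 0.003, 0.003, -0.001, -0.0, -0.002], 'tau': [0.005, -57.843, -33.934, 0.003, -0.005, 0.004], 'position': [0.657, 0.049, 0.122], 'tool_rot': [1.0, -0.026, 0.0, 0.0], 'wrist_force': [0.062, -0.377, -3.314], 'ft_torque': [-0.007, 0.012, 0.004], 'grip_width': 0.039}
shift [ 0.5  2.3 55.9] turn [ 0.01 -0.06 -0.27]
wrist 12462 0.12013793159219877 ((655.6085205078125, 48.97258758544922), (65.11876678466797, 66.53597259521484), 86.82525634765625) [0.68913897 0.08249153 0.15499654] [0.62267924 0.01558555 0.12013793]
((655.8767700195312, 9.950714111328125), (155.11146545410156, 58.21305465698242), 87.35311889648438)
scene 151 0.12064986451096793 ((658.7620239257812, 37.877967834472656), (40.821495056152344, 59.21912384033203), 88.85218048095703) [0.68844889 0.05812449 0.15488222] [0.62922666 0.01719145 0.12064986]
((654.9869384765625, -29.111045837402344), (237.9828338623047, 61.05528259277344), 87.60595703125)
```

View pics/p1wrist.png

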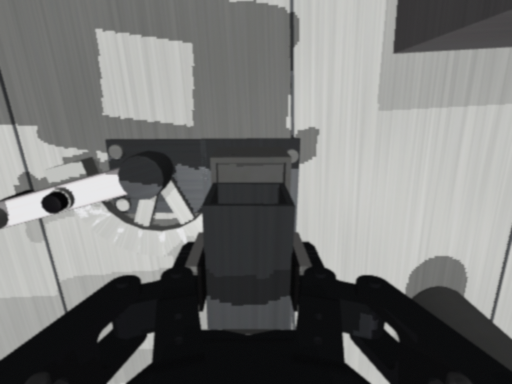

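The wrist view shows the tube held lengthwise (u 205–293) over the left bay, whose rim ends at u 217–290, v 160. It lines up with the bay to within about 2 mm, so I'll descend.

Request:
jog_arm(rows=[0.5,2.3,5,0,0,0,0.5,2.3,15,0,0,0,0.5,2.3,27,0,0,0,0.5,2.3,37,0,0,0,0.5,2.3,44,0,0,0,0.5,2.3,49,0,0,0,0.5,2.3,53,0,0,0,0.5,2.3,55,0,0,0,0.5,2.3,56,0,0,0,0.5,2.3,56,0,0,0])

```text
t: 18.8
position: [0.6574, 0.0472, 0.0655]
tool_rot: [1.0, -0.026, 0.0, 0.0]
wrist_force: [-0.1, 0.3, -3.6]
grip_width: 0.0393
```

Request:
jog_arm(rows=[0,0,0.5,0,0,0,0,0,0.5,0,0,0,0,0,0.5,0,0,0,0,0,0.5,0,0,0,0,0,0.5,0,0,0,0,0,-3,0,0,0,0,0,-20,0,0,0,0,0,-55,0,0,0,0,0,-95,0,0,0,0,0,-125,0,0,0], grip=0.7)

```text
t: 19.8
position: [0.6583, 0.0471, 0.1947]
tool_rot: [1.0, -0.026, 0.002, 0.0]
wrist_force: [0.7, -0.1, 0.2]
grip_width: 0.0727
```

```bash
python3 tb.py .6576 .0472 .084 .1 wP1.png; python3 -c "
from h import *
to(.585,-.328,.2,46.7)"
```

```text
19.8 [0.6583 0.0471 0.1947] [ 0.7 -0.1  0.2] 0.0727
3127 0.09160958189518817 ((655.8303833007812, 46.335079193115234), (64.6881332397461, 40.14192581176758), 86.78031158447266)
shift [-5.680e+01  3.783e+02  2.000e-01] turn [  0.33  -0.63 -49.61]
```

Request:
jog_arm(rows=[-2,15,0,0,0,-3,-7,48,0,0,0,-8,-14,92,0,0,0,-14,-21,138,0,0,0,-21,-28,184,0,0,0,-28,-35,230,0,0,0,-35,-42,276,0,0,0,-42,-49,320,0,0,0,-47,-54,358,0,0,0,-49.5,-57,378,0,0,0,-49.5], grip=1)

```text
t: 20.85
position: [0.5802, -0.3309, 0.1917]
tool_rot: [0.919, 0.394, 0.0, 0.001]
wrist_force: [0.3, 0.8, 0.2]
grip_width: 0.0854
```

```bash
python3 tb.py .585 -.328 .034 .046 wB.png; python3 -c "
from h import *
to(.585,-.328,.013,46.7)"
```

```text
20.85 [ 0.5802 -0.3309  0.1917] [0.3 0.8 0.2] 0.0854
2237 0.03961388291828977 ((584.3919067382812, -328.99267578125), (39.99597930908203, 64.60635375976562), 47.27976608276367)
shift [7.300e+00 1.000e-01 1.784e+02] turn [ 0.14  0.08 -0.42]
```

Request:
jog_arm(rows=[2,0,15,0,0,0,5,0,45,0,0,0,5,0,85,0,0,0,5,0,120,0,0,0,5,0,145,0,0,0,5,0,163,0,0,0,5,0,173,0,0,0,5,0,177,0,0,0,5,0,178,0,0,0,5,0,178,0,0,0])

```text
t: 21.9
position: [0.5853, -0.3243, 0.0136]
tool_rot: [0.919, 0.395, 0.001, 0.001]
wrist_force: [-0.3, 0.3, -0.1]
grip_width: 0.0853
```

```bash
python3 -c "
from h import *
st();to(.5844,-.329,.013,47.2)"
```

```text
{'t': 21.9, 'joint_positions': [-0.683, 0.63, 1.473, 0.0, 1.036, -1.496], 'dq': [-0.004, -0.009, -0.001, -0.0, 0.002, -0.001], 'tau': [0.14, -58.841, -28.636, 0.007, -0.012, 0.003], 'position': [0.585, -0.324, 0.014], 'tool_rot': [0.919, 0.395, 0.001, 0.001], 'wrist_force': [-0.256, 0.315, -0.148], 'ft_torque': [0.054, -0.047, 0.018], 'grip_width': 0.085}
shift [-4.   2.6  0.6] turn [ 0.12 -0.01 -0.63]
```

Centre it, then close and lift.

Request:
jog_arm(rows=[-2,1.3,0,0,0,-0.3,-4,2.6,0,0,0,-0.6,-4,2.6,0,0,0,-0.6,-4,2.6,0,0,0,-0.6,-4,2.6,0,0,0,-0.6,-4,2.6,0,0,0,-0.6,-4,2.6,0,0,0,-0.6,-4,2.6,0,0,0,-0.6,-4,2.6,0,0,0,-0.6,-4,2.6,0,0,0,-0.6])

```text
t: 22.9
position: [0.5836, -0.3284, 0.0123]
tool_rot: [0.916, 0.4, -0.0, -0.0]
wrist_force: [-1.1, 0.5, 0.3]
grip_width: 0.0853
```

Request:
jog_arm(rows=[0,0,0,0,0,0,0,0,0,0,0,0,0,0,0,0,0,0,0,0,0,0,0,0,0,0,0,0,0,0,0,0,-5,0,0,0,0,0,-20,0,0,0,0,0,-55,0,0,0,0,0,-95,0,0,0,0,0,-130,0,0,0], grip=-1)

```text
t: 23.9
position: [0.5837, -0.3285, 0.1451]
tool_rot: [0.916, 0.4, 0.0, 0.0]
wrist_force: [-0.3, -0.7, -0.7]
grip_width: 0.039
```

```bash
python3 -c "
from h import *
st();to(.654,-.0307,.18,-2.67)"
```

```text
{'t': 23.9, 'joint_positions': [-0.689, 0.465, 1.422, -0.0, 1.254, -1.513], 'dq': [-0.002, -0.395, -0.206, -0.001, 0.585, 0.002], 'tau': [0.271, -54.999, -32.211, -0.002, -0.517, 0.0], 'position': [0.584, -0.329, 0.145], 'tool_rot': [0.916, 0.4, 0.0, 0.0], 'wrist_force': [-0.257, -0.701, -0.726], 'ft_torque': [-0.05, -0.06, 0.004], 'grip_width': 0.039}
shift [ 266.2 -150.9  -35.1] turn [ 5.000e-02 -3.000e-02  4.984e+01]
```

Request:
jog_arm(rows=[8,-5,-12,0,0,4,30,-17,-24,0,0,10,64,-36,-33,0,0,17,102,-58,-35,0,0,24,140,-79,-35,0,0,31,178,-101,-35,0,0,38,212,-120,-35,0,0,44,240,-136,-35,0,0,49,258,-146,-35,0,0,50,266,-151,-35,0,0,50])

```text
t: 24.9
position: [0.6539, -0.0284, 0.1783]
tool_rot: [1.0, -0.024, 0.0, -0.0]
wrist_force: [0.3, -0.3, -1.8]
grip_width: 0.0388
```

```bash
python3 -c "
from h import *
st();to(.654,-.0307,.12,-2.67)"
```

```text
{'t': 24.9, 'joint_positions': [-0.225, 0.4, 1.441, 0.0, 1.3, -0.178], 'dq': [0.112, 0.028, -0.033, -0.017, 0.005, 0.105], 'tau': [0.26, -55.64, -35.002, 0.154, 0.001, 0.249], 'position': [0.654, -0.028, 0.178], 'tool_rot': [1.0, -0.024, 0.0, -0.0], 'wrist_force': [0.345, -0.295, -1.83], 'ft_torque': [-0.043, 0.033, 0.005], 'grip_width': 0.039}
shift [ 0.2  2.3 58.3] turn [-0.01 -0.04 -0.02]
```

Request:
jog_arm(rows=[0,2,8,0,0,0,0,2,22,0,0,0,0,2,34,0,0,0,0,2,43,0,0,0,0,2,49,0,0,0,0,2,50,0,0,0,0,2,50,0,0,0,0,2,50,0,0,0,0,2,50,0,0,0,0,2,50,0,0,0])

```text
t: 25.9
position: [0.6539, -0.0327, 0.1279]
tool_rot: [1.0, -0.025, 0.0, 0.0]
wrist_force: [0.1, 0.3, -2.5]
grip_width: 0.0392
```

```bash
python3 -c "
from h import *
st();to(.654,-.0307,.066,-2.67)
c=cap('wrist','p2.png'); Q=cloud(c); q=Q.reshape(-1,3); x,y,z=q.T
m=(abs(x-.654)<.025)&(abs(y+.03)<.06)&(z>.13)&(z<.165); print(m.sum(),q[m].min(0),q[m].max(0))
"
```

```text
{'t': 25.9, 'joint_positions': [-0.231, 0.453, 1.476, -0.0, 1.211, -0.182], 'dq': [0.002, 0.001, 0.004, 0.0, 0.0, 0.001], 'tau': [-0.036, -56.551, -33.591, -0.003, -0.005, -0.0], 'position': [0.654, -0.033, 0.128], 'tool_rot': [1.0, -0.025, 0.0, 0.0], 'wrist_force': [0.101, 0.322, -2.471], 'ft_torque': [0.019, 0.043, 0.068], 'grip_width': 0.039}
shift [-0.1 -2.  61.9] turn [ 0.01 -0.05 -0.15]
11881 [ 0.62901377 -0.06788309  0.13005995] [ 0.67899024 -0.00144507  0.16499983]
```

View pics/p2.png

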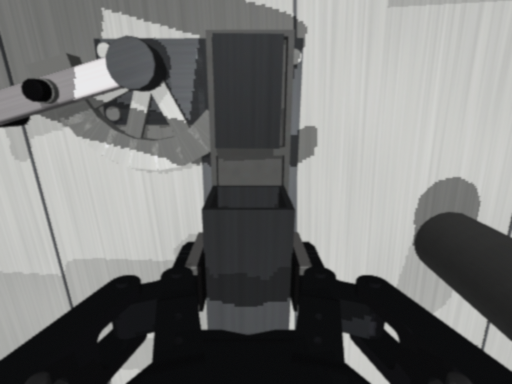

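The wrist view shows tubeA seated in the left bay (u 215–285, v 35–148). TubeB is held over the middle bay (u 205–293), about 2.7 mm off along the row, so I'll correct that and lower it.

Request:
jog_arm(rows=[0,-2.7,5,0,0,0,0,-2.7,17,0,0,0,0,-2.7,30,0,0,0,0,-2.7,42,0,0,0,0,-2.7,51,0,0,0,0,-2.7,57,0,0,0,0,-2.7,60,0,0,0,0,-2.7,62,0,0,0,0,-2.7,63,0,0,0,0,-2.7,63,0,0,0])

```text
t: 26.95
position: [0.6541, -0.0301, 0.0648]
tool_rot: [1.0, -0.025, 0.0, 0.0]
wrist_force: [0.0, -0.8, -1.4]
grip_width: 0.0388
```

Request:
jog_arm(rows=[0,0,0,0,0,0,0,0,0,0,0,0,0,0,0,0,0,0,0,0,0,0,0,0,0,0,0,0,0,0,0,0,-3,0,0,0,0,0,-20,0,0,0,0,0,-55,0,0,0,0,0,-95,0,0,0,0,0,-130,0,0,0], grip=0.7)

```text
t: 27.95
position: [0.6542, -0.0301, 0.1979]
tool_rot: [1.0, -0.025, 0.001, 0.0]
wrist_force: [0.1, -0.2, -0.5]
grip_width: 0.0726
```

Request:
jog_arm(rows=[-10,0,-10,0,0,0,-35,0,-25,0,0,0,-70,0,-45,0,0,0,-100,0,-60,0,0,0,-130,0,-70,0,0,0,-145,0,-75,0,0,0,-150,0,-75,0,0,0,-150,0,-75,0,0,0,-150,0,-75,0,0,0,-150,0,-75,0,0,0])

```text
t: 28.95
position: [0.5043, -0.0227, 0.2689]
tool_rot: [1.0, -0.025, -0.0, -0.0]
wrist_force: [0.3, 0.3, 0.3]
grip_width: 0.0725
```

```bash
python3 kn.py; cp pics/wk.png pics/fin.png; python3 - <<'E'
from h import *
for n in('top','scene','wrist'):
    c=cap(n,'fin_%s.png'%n); q=cloud(c).reshape(-1,3); x,y,z=q.T
    for k,(a,b) in dict(bay0=(.6504,-.1086),bay1=(.654,-.0307),bay2=(.6576,.0472)).items():
        m=(abs(x-a)<.035)&(abs(y-b)<.037)&(z>.084)&(z<.1)
        if m.sum()>50: print(n,k,m.sum(),np.median(z[m]).round(4),cv2.minAreaRect((q[m,:2]*1000).astype(np.float32)))
E
```

```text
t 28.95 [ 0.5043 -0.0227  0.2689] F [0.3 0.3 0.3] w 0.07245326528540409
yaw -2.83
bar 1021 out 74.89
knob z 138 [0.0576 0.0582 0.0589]
top bay2 93 0.0921 ((656.65869140625, 63.51349639892578), (29.407184600830078, 40.23237228393555), 80.36788177490234)
scene bay0 228 0.0919 ((649.4215698242188, -105.01995849609375), (64.32356262207031, 45.219234466552734), 85.89727783203125)
scene bay1 222 0.0922 ((652.4868774414062, -31.33115005493164), (63.83181381225586, 43.97367858886719), 86.42572784423828)
scene bay2 214 0.0921 ((656.0252075195312, 48.941322326660156), (66.55177307128906, 46.622554779052734), 86.3511962890625)
wrist bay0 1723 0.0917 ((648.3453369140625, -106.86260986328125), (64.7670669555664, 41.27001190185547), 86.22696685791016)
wrist bay1 2065 0.0915 ((652.125244140625, -32.30118942260742), (64.33448028564453, 41.561668395996094), 87.87495422363281)
wrist bay2 2554 0.0915 ((655.7650756835938, 46.42472839355469), (64.05890655517578, 41.421424865722656), 86.88591003417969)
```

View pics/fin_top.png

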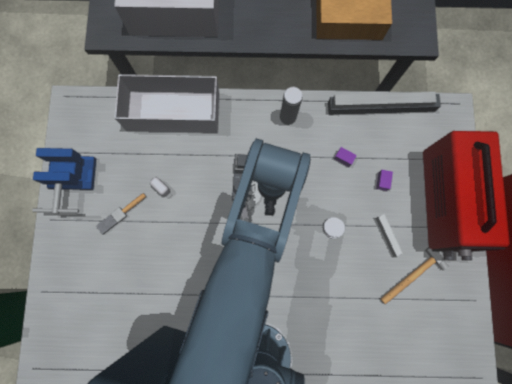

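The top view shows the bystanders and purple blocks where they were, and the arm is clear of everything. All three tube tops measure 0.0915–0.092 m, which means they sit flat on the bay floors. Handing in.

```bash
python3 -c "
from h import *
print(robot.hand_in())"
```

```text
the job is handed in; nothing more can be done
None
```

I locked the brace first, then laid the two dark tubes in the tray, and handed the job in at about 29 s. The hand-in gives no verdict.

- **Brace:** I swung it out about 63° with the gripper loosely around the post, slowing to about 6 mm/s at the end. The plunger dropped at about 75° out from folded, with sideways forces of at most about 4 N while swinging and no hard contact with the stop. A nudge back met 7.4 N of resistance and the bar held. The last check still read 74.9°.
- **Tubes:** The left-hand tube went into bay2 and the right-hand one into bay1. In the last check all three tubes lay flat, with tops 91.5–92 mm above the bench. They lie along the row to within about 1° and within about 2 mm of the bay centres.
- **Everything else:** tubeC reads 1–3 mm different between views, but I never touched it. In the top view, the purple look-alikes and the other things on the bench look unmoved. The gripper was open and clear when I handed in.

One check disagreed slightly: by depth the plunger knob dropped 7.4 mm, against the nominal 8 mm. I put this down to measurement error, because it stayed constant and the brace was locked.

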